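# Swap the device in the contact test fixture and hold the next one on its contacts

### The arm

A 6-joint arm with a two-finger parallel gripper is mounted at the origin on the work surface. World frame = base frame: x ahead of the robot, y to its left, z up, the work surface at z = 0. Lengths are in m, angles in rad, forces in N, time in s.
With the tool pointing down it reaches from about 0.275 to 0.75 m from the base axis. Payload 10.2 kg.
Tool frame: the origin (TCP) lies at the very end of the fingers, on their centre line; the grasp point (between the pads) lies 19 mm behind it; z points along the fingers, y is the direction in which the jaws open and shut (so a half turn about z gives the same grasp; the last joint's range is limited). The gripper opens to 85 mm and grips with 20 to 120 N. Pads are 22 mm wide; open, the fingers measure 114 mm over their backs; the gripper's body (76 mm by 85 mm) begins 54 mm behind the grasp point. The pads swing forward as they close: fully open they stand 13 mm farther back than shut.
Start: joints at [-1.371, 0.313, 1.498, -0, 1.331, -0.223], TCP at [0.215, -0.479, 0.231] pointing down, gripper open.
Joint ranges: [-2.94, 2.94], [-0.97, 2.17], [0.19, 2.56], [-1.23, 4.37], [0.02, 3.11], [-2.88, 2.88]. Speed limits (rad/s): [2.39, 2.39, 3.01, 3.14, 3.14, 3.14].

### API

Orientations are given as a unit quaternion [x, y, z, w].
In Python, from station import robot gives the robot as it stands.
- The arm moves only by the tool carry_out, never from a script. Its argument "increments" is a list that holds one entry, the list of rows, each a list of 7 numbers: the shift along the tool's x, y, z in cm, then the turn, a rotation vector about the tool's x, y, z in degrees, then the finger opening in cm, from 0 to 8.54. A call has 1 to 8 rows; each row shifts and turns the commanded pose from where the row before left it, along the tool's axes as they then stand; what a row does not reach is not made up. A row lasts 1/8 s, in which the tool goes at most 62.5 mm and 10.7 degrees, less where a joint would pass 70% of its speed; a pose out of reach is approached as far as the arm can. A call with a gripper value outside its range is refused whole. The fingers move at their own pace and stop on an object; "force" is the grip in N (left out, the last holds). Time passes only in rows, so rows that do not move let the fingers close. It gives the time, the measured TCP pose, the force and the opening at its end, in the units of the state.
- robot.get_state(): the state, without advancing time (a new reading comes with each control period).
- robot.read_camera(name): name is "scene" or "top"; returns a dict with "image" (480x640x3 uint8, red, green, blue), "z_map" (480x640 float32, m along the optical axis (not along the pixel's ray), 0 where there is no reading), "fovy" (degrees; the focal length in pixels is half the picture's height over the tangent of half this angle, whatever the lens; pixels are square), "cx", "cy" (the principal point, pixels), "k1" (the pictures are not rectified: a ray, as slopes to the right and down, at radius r is drawn at 1 + k1 r^2 times it, then the intrinsics apply), "cam_to_world" (4x4, takes a point from camera to world coordinates). Camera axes: x right, y down, z forward; pixel columns grow to the right and rows downward; lengths in m; the calibration is good to about 2 mm. A picture is of the moment at which its call begins.
- robot.job_done(): hands the job in, once; it reports no verdict.
The state is a dict: "t": time; "joint_pos": joint angles; "qd": joint speeds; "tau": joint torques, N m; "tcp_pos": TCP position; "ee_rot": TCP orientation; "ft_force": force on the tool from outside, world axes, zero at the start; "moment": the same for the moment, N m; "grip_width": finger opening in m.
Only numpy, scipy, OpenCV 4.12 (cv2) and the standard library are available. Lean on these libraries where they do the work, as an engineer would, in place of code of your own. Each camera call takes 0.05 s, during which the arm holds its last target.

### The job

Swap the device in the test fixture: slide the tested carrier (the one with the round can, now lying in the fixture) out from under the fixture's lip and put it down flat in the free place of the grey tray. Then take the carrier with the finned block from the mat, lay it on the fixture's deck and, without ramming it, push it nose first in behind the lip until it is fully home against the stops with the sprung contacts pressed back. The contacts spring it out again, so do not let go: finish while you are holding it pressed home for the measurement, and leave everything else where it is.

Things in the scene. Friction and masses are not known exactly. Their poses are not given: they have to be found in the camera images.
- finned_grip (a point): next device, loose: flat-sided aluminium block 34 (x) x 26 (y) mm, finned top, on a base plate (see finned). Point on the block's middle line, 25 mm above the carrier's underside (overall height 42 mm). x to the nose, z up. Starts on the mat, yaw up to 0.85 rad. Pinch the block across y, fingertips just above the plate's top
- finned_nose (a point): middle of the lower front edge of the same carrier, 43 mm ahead of and 25 mm below finned_grip; same axes
- finned: the carrier with the finned block, 0.10 to 0.18 kg: aluminium base plate 64 (x) x 44 (y) x 8 mm, contact strips on top of its nose (+x end); the block's middle is 11 mm behind the plate's middle. Origin at the middle of the underside
- canned_grip (a point): tested device, loose: round can, 28 mm across (33 mm at its 4 mm high foot rim), on a base plate (see canned). Point on the can's axis, 25 mm above the carrier's underside (overall height 42 mm). x to the nose, z up. Starts flat on the fixture's deck, square to it, its nose 10 to 14 mm in under the lip
- canned_nose (a point): middle of the lower front edge of the tested carrier, 43 mm ahead of and 25 mm below canned_grip; same axes
- canned: the carrier with the round can, 0.08 to 0.16 kg: the same base plate 64 x 44 x 8 mm, the can's axis 11 mm behind its middle. Origin at the middle of the underside
- home (a point): point of the test fixture, fixed: on the deck's top, 30 mm above the table, on the middle line, at the face of the two rigid stops. x is the way a carrier is pushed in (yaw up to 0.35 rad), z up; a carrier fully home has its nose point here. To be lifted out or laid in, a carrier's nose must be over 22 mm before the stops
- lip (a point): middle of the lip's front edge on its underside: 18 mm before home, 10.5 mm above the deck; axes as home. The lip is a steel bar across the deck, 30 (x) x 72 x 7 mm, top 17.5 mm above the deck, with a turned-up lead-in 3.5 mm ahead of its edge; it hides stops and contacts
- fixture: the test fixture: base 165 x 120 mm, finned cooling block, deck 130 x 90 mm. On the deck two 7 mm high guides, 47.4 mm apart, run from the lip back to 50 mm before home, then flare to 72 mm apart at 77 mm before home: lay the nose in this mouth, the guides centre it. Origin under its middle, 45 mm behind and 30 mm below home
- contacts (a joint): sprung contact block under the lip, with a black plug body showing behind the lip; m pushed in. At 0 its pins stand 4 mm before the stops; 3.5 N start it, 9 N at 0.004, where the carrier meets the rigid stops. Its spring pushes a carrier out again
- tray_free (a point): middle of the floor of the free place of the grey tray, 4 mm above the table; x and y along the walls. The tray is fixed, 112 (x) x 212 (y) x 16 mm, walls 4 mm, two places side by side in y, each 104 (x) x 100 (y) mm inside. Tray and mat stand on either side of the fixture, either way round
- mat: the flat black mat, fixed, 220 x 240 x 3 mm; origin under its middle
- flatpack: bystander, loose: a third carrier of the same base plate with a low flat package, lying in the other place of the tray
- driver: bystander, loose: screwdriver 150 mm long, lying on the mat's far side
- waferbox: bystander, loose: round white wafer box, 104 mm across, 22 mm high
- samplebox: bystander, loose: flat clear-topped sample box, 114 x 79 x 23 mm
- tape: bystander, loose: roll of tape, 80 mm across, 19 mm high
- lenspost: bystander, loose: upright post with a round lens mount, 33 mm across, 104 mm high
- lenstube: bystander, loose: short black lens tube lying on the table, 50 mm long, 31 mm high

How it is judged:
By the outcome, as a careful person would: the job done as asked, in the order asked, and still so for the second after the job is handed in, while the arm keeps its last pose, push and grip.
It also fails if it takes over 61 s, if anything falls off the work surface, if the arm or the gripper's body presses on something with over 40 N, if the wrist force passes 120 N, or if a joint passes its speed limit or range.

## Working session

There is one attempt and no reset: what is moved stays moved. The work goes in short steps, Python scripts to look and compute and a tool call to move; the robot and the scene stay as the last step left them, time stands still between calls to the robot, and variables do not carry over. Pictures are saved under pics/ and viewed, and the job is handed in when it is done.

Besides the shell and the picture viewer there is one more tool, called after "Emit:" as name(argument=value, ...) on one line, values as JSON. carry_out: Moves the arm, as the interface text tells. Its arguments: {"type":"object","properties":{"increments":{"type":"array","items":{"type":"array","items":{"type":"array","items":{"type":"number"}}}},"force":{"type":"number"}},"required":["increments"]}

```bash
ls; mkdir -p pics
cat > h.py <<'E'
import numpy as np, cv2
from station import robot
def grab(tag):
    out={}
    for n in ("scene","top"):
        d=robot.read_camera(n); out[n]=d
        cv2.imwrite(f"pics/{n}_{tag}.png",d["image"][:,:,::-1])
        np.savez(f"/tmp/{n}_{tag}.npz",**d)
    return out
def K(d):
    f=240/np.tan(np.radians(d["fovy"])/2); return np.array([[f,0,d["cx"]],[0,f,d["cy"]],[0,0,1]],float)
def rays(d,uv):
    uv=np.asarray(uv,float).reshape(-1,1,2)
    p=cv2.undistortPoints(uv,K(d),np.array([d["k1"],0,0,0],float)).reshape(-1,2)
    return np.c_[p,np.ones(len(p))]
def onplane(d,uv,z):
    T=d["cam_to_world"]; r=rays(d,uv)@T[:3,:3].T; o=T[:3,3]
    return o+r*((z-o[2])/r[:,2])[:,None]
def cloud(d):
    v,u=np.mgrid[0:480,0:640]; r=rays(d,np.c_[u.ravel(),v.ravel()])*d["z_map"].reshape(-1,1)
    T=d["cam_to_world"]; return (r@T[:3,:3].T+T[:3,3]).reshape(480,640,3)
def proj(d,P):
    T=np.linalg.inv(d["cam_to_world"]); p=np.asarray(P,float).reshape(-1,3)@T[:3,:3].T+T[:3,3]
    return cv2.projectPoints(p,np.zeros(3),np.zeros(3),K(d),np.array([d["k1"],0,0,0],float))[0].reshape(-1,2)
def load(n,tag): 
    return {k:(v if v.shape else v.item()) for k,v in np.load(f"/tmp/{n}_{tag}.npz",allow_pickle=True).items()}
E
python3 - <<'E'
from h import *
o=grab("0")
for n,d in o.items(): print(n,d["fovy"],d["cx"],d["cy"],d["k1"],d["cam_to_world"].round(3).tolist())
print(robot.get_state())
E
```

```text
pics
scene 50.1201370874355 324.13313486999954 236.2623327898903 0.03597475932321704 [[0.035, 0.543, -0.839, 1.499], [0.999, -0.013, 0.033, -0.041], [0.007, -0.839, -0.543, 0.675], [0.0, 0.0, 0.0, 1.0]]
top 47.46039448571935 313.5325448686575 235.67508334656725 -0.008568623719814731 [[0.013, -0.998, 0.067, 0.499], [-1.0, -0.013, -0.002, 0.004], [0.003, -0.067, -0.998, 1.13], [0.0, 0.0, 0.0, 1.0]]
{'t': 0.1, 'joint_pos': array([-1.37137408e+00,  3.13417272e-01,  1.49831988e+00, -2.32073134e-05,
        1.33103037e+00, -2.23369516e-01]), 'qd': array([-0.00052552, -0.00253355, -0.00075759,  0.00016185,  0.00108699,
        0.00072445]), 'tau': array([ 2.67079457e-03, -4.12899756e+01, -2.60142875e+01, -1.73769963e-04,
        3.00097672e-03,  1.03293604e-05]), 'tcp_pos': array([ 0.21536463, -0.47854948,  0.23079595]), 'ee_rot': array([ 9.77738228e-01,  2.09827578e-01, -4.23569150e-06, -5.87530747e-04]), 'ft_force': array([-0.55680137,  0.09388637,  0.06174882]), 'moment': array([-0.02333262,  0.01540825, -0.01764957]), 'grip_width': 0.08551242928793956}
```

View pics/top_0.png

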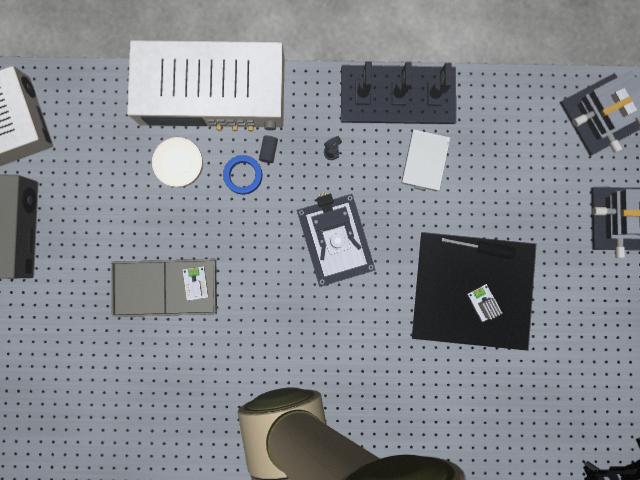

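View pics/scene_0.png

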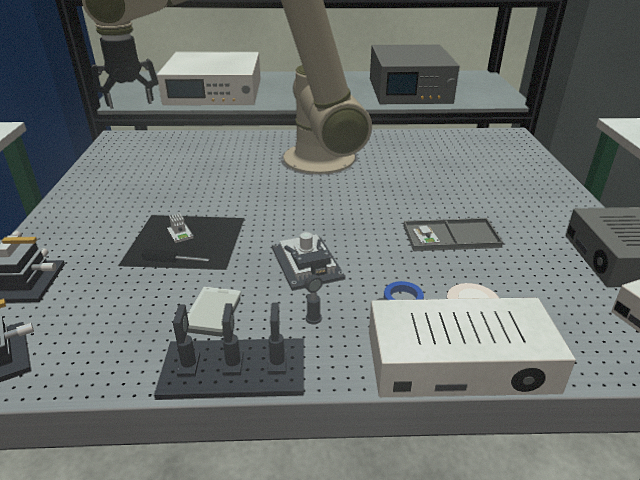

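The top view shows the fixture at about (337,238), with its lip on the far side (+x). The tray is on the left at (164,288), and its left half is free. The finned carrier is on the mat at (485,302). Next I'll enlarge those areas.

Run:
```python
from h import *
d=load("top","0");im=d["image"][:,:,::-1]
a=cv2.resize(im[185:295,285:385],None,fx=5.4,fy=5.4,interpolation=cv2.INTER_CUBIC)
b=cv2.resize(im[275:330,455:515],None,fx=4.3,fy=4.3,interpolation=cv2.INTER_CUBIC)
c=cv2.resize(im[255:322,105:225],None,fx=2.1,fy=2.1,interpolation=cv2.INTER_CUBIC)
W=np.zeros((594,800,3),np.uint8);W[:a.shape[0],:a.shape[1]]=a;W[:b.shape[0],541:541+b.shape[1]]=b[:, :259];W[300:300+c.shape[0],541:541+c.shape[1]]=c[:,:259]
cv2.imwrite("pics/crop0.png",W)
d=load("scene","0");im=d["image"][:,:,::-1]
a=cv2.resize(im[220:300,260:360],None,fx=4.5,fy=4.5,interpolation=cv2.INTER_CUBIC)
b=cv2.resize(im[205:255,150:210],None,fx=5,fy=5,interpolation=cv2.INTER_CUBIC)
W=np.zeros((360,760,3),np.uint8);W[:,:450]=a;W[:250,455:755]=b
cv2.imwrite("pics/crop1.png",W)
```

```text
(no output)
```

View pics/crop0.png

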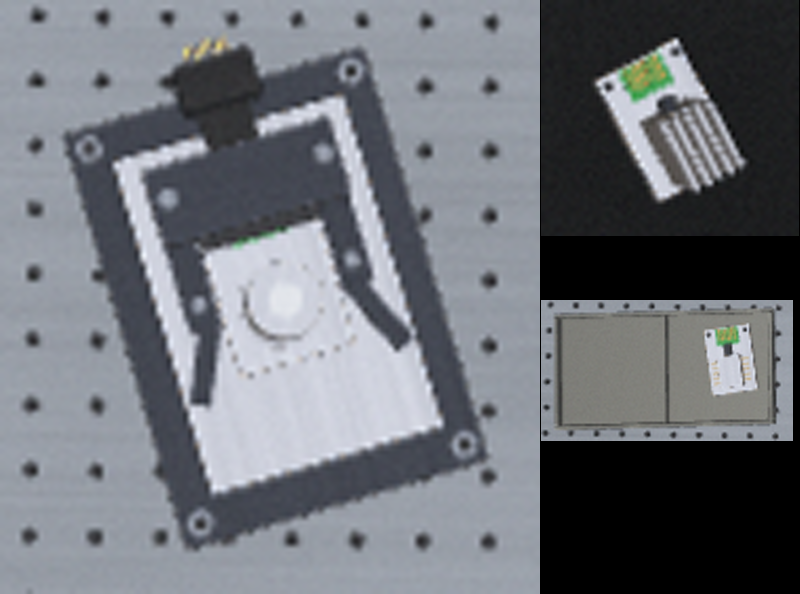

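View pics/crop1.png

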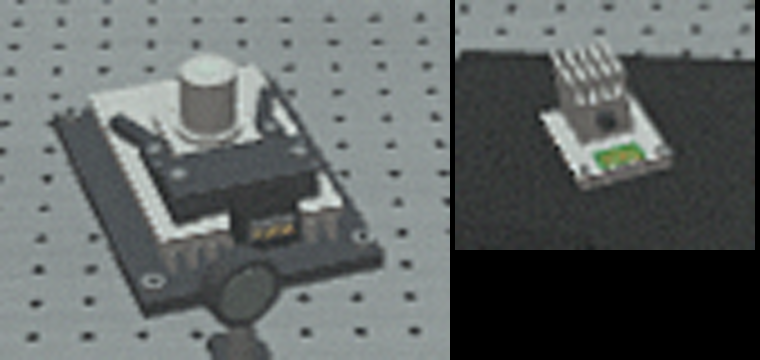

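Run:
```python
from h import *
d=load("top","0")
def c(p,ox,oy,bx,by,s): p=np.array(p,float)-[ox,oy]; return (p+.5)/s-.5+[bx,by]
dk=c([(115,160),(343,97),(442,427),(212,492)],0,0,285,185,5.4)
P=onplane(d,dk,.03);print("deck",P.round(4).tolist());
print([np.linalg.norm(P[i]-P[(i+1)%4]).round(4) for i in range(4)], P.mean(0))
e=P[0]-P[3]+P[1]-P[2]; print("yaw",np.arctan2(e[1],e[0]))
sc=c([(89,149),(351,70),(465,443),(201,523)],0,0,285,185,5.4)
X=cloud(d)
for q in sc: print("base z",X[int(q[1]+.5),int(q[0]+.5)])
# can top
m=(X[...,2]>.062)&(X[...,2]<.082); 
n,l,st,ce=cv2.connectedComponentsWithStats(m.astype(np.uint8))
for i in range(1,n):
  if st[i,4]>20: print(st[i],ce[i],X[l==i].mean(0), onplane(d,[ce[i]],.072))
# finned plate: bright low pixels
hsv=cv2.cvtColor(d["image"],cv2.COLOR_RGB2HSV)
m=np.zeros((480,640),np.uint8); roi=(slice(278,328),slice(460,510)); m[roi]=(d["image"][roi].max(2)>90)
n,l,st,ce=cv2.connectedComponentsWithStats(m); i=1+st[1:,4].argmax(); print(st[i],ce[i])
Y=X[l==i]; print("z hist",np.histogram(Y[:,2],bins=np.arange(0,.06,.004)))
fc=c([(596,80),(678,38),(660,202)],541,0,455,275,4.3); F=onplane(d,fc,.011);print("fin",F.round(4).tolist())
top=(l==i)&(X[...,2]>.035); print("fin top",top.sum(),X[top].mean(0), (X[top].min(0)+X[top].max(0))/2)
tr=c([(557,315),(773,311),(775,424),(557,426),(667,316),(667,424)],541,300,105,255,2.1);print("tray",onplane(d,tr,.016).round(4).tolist())
for q in [(140,290),(190,310),(440,330),(180,162),(243,175),(332,150),(425,160)]: print(q,X[q[1],q[0]].round(4))
```

```text
deck [[0.6159, 0.0177, 0.03], [0.6408, -0.0676, 0.03], [0.5176, -0.1056, 0.03], [0.4923, -0.0201, 0.03]]
[np.float64(0.0888), np.float64(0.129), np.float64(0.0891), np.float64(0.1293)] [ 0.56665586 -0.04387947  0.03      ]
yaw 0.2979702958974791
base z [0.62178761 0.02795447 0.01661132]
base z [ 0.652004   -0.07220738  0.01683678]
base z [ 0.51115226 -0.11635632  0.01531089]
base z [ 0.48141704 -0.0167902   0.01586049]
[282  59   1  27  27] [282.  72.] [0.89390275 0.06849541 0.0726163 ] [[0.8941858  0.06853375 0.072     ]]
[   0   66   42   90 2444] [ 14.92430442 113.7405892 ] [0.80270194 0.59314794 0.07401786] [[0.80314995 0.59425688 0.072     ]]
[359  78   4  12  37] [360.81081081  83.83783784] [ 0.87300571 -0.08806963  0.07028814] [[ 0.87240894 -0.08792193  0.072     ]]
[396  78   6  14  55] [399.16363636  84.54545455] [ 0.87262301 -0.16417461  0.070498  ] [[ 0.87209832 -0.16393914  0.072     ]]
[434  78   6  14  62] [436.9516129   84.90322581] [ 0.87321324 -0.23935741  0.06998739] [[ 0.87250565 -0.23890062  0.072     ]]
[587  92  28  40 230] [600.66086957 110.53913043] [ 0.825970
[... 960 characters left out ...]
   0]), array([0.   , 0.004, 0.008, 0.012, 0.016, 0.02 , 0.024, 0.028, 0.032,
       0.036, 0.04 , 0.044, 0.048, 0.052, 0.056]))
fin [[0.4603, -0.3142, 0.011], [0.4806, -0.3534, 0.011], [0.4031, -0.3443, 0.011]]
fin top 224 [ 0.4328926  -0.35133354  0.0477372 ] [ 0.455778   -0.18388078  0.58235626]
tray [[0.5146, 0.4109, 0.016], [0.5213, 0.2013, 0.016], [0.4124, 0.1967, 0.016], [0.4077, 0.4069, 0.016], [0.515, 0.3041, 0.016], [0.411, 0.3008, 0.016]]
(140, 290) [0.4578 0.3565 0.0035]
(190, 310) [0.4185 0.2525 0.0042]
(440, 330) [ 0.3844 -0.2596  0.0039]
(180, 162) [0.721  0.2776 0.0219]
(243, 175) [0.6994 0.1504 0.0017]
(332, 150) [ 0.7436 -0.033   0.051 ]
(425, 160) [ 0.7311 -0.2245  0.0262]
```

```bash
cat >> h.py <<'E'
from scipy.spatial.transform import Rotation as Ro
def go(x,y,z,yaw):
    s=robot.get_state(); R=Ro.from_quat(s["ee_rot"]); M=R.as_matrix()
    d=M.T@(np.array([x,y,z])-s["tcp_pos"])*100
    T=Ro.from_matrix(np.array([[np.cos(yaw),np.sin(yaw),0],[np.sin(yaw),-np.cos(yaw),0],[0,0,-1]]))
    rv=np.degrees((R.inv()*T).as_rotvec())
    print("t",round(s["t"],2),"tcp",s["tcp_pos"].round(4),"F",s["ft_force"].round(1),"w",round(s["grip_width"],4),"q",s["joint_pos"].round(2))
    print("shift cm",d.round(2),"turn deg",rv.round(2), "tool x yaw",np.arctan2(M[1,0],M[0,0]).round(4))
E
python3 -c "
from h import *
go(.5617,-.0447,.231,.30)"
```

```text
t 0.1 tcp [ 0.2154 -0.4785  0.2308] F [-0.6  0.1  0.1] w 0.0855 q [-1.37  0.31  1.5  -0.    1.33 -0.22]
shift cm [ 4.939e+01 -2.535e+01  2.000e-02] turn deg [-0.07 -0.01  7.04] tool x yaw 0.4228
```

Emit:
carry_out(increments=[[[3.0,-1.6,0,0,0,0,8.5],[3.1,-1.6,0,0,0,0,8.5],[3.1,-1.6,0,0,0,0,8.5],[3.1,-1.6,0,0,0,0,8.5],[3.1,-1.6,0,0,0,0,8.5],[3.1,-1.6,0,0,0,0,8.5],[3.1,-1.6,0,0,0,0,8.5],[3.1,-1.6,0,0,0,0,8.5]]])

```text
t: 1.1
tcp_pos: [0.3887, -0.2597, 0.2311]
ee_rot: [0.978, 0.21, -0.0, -0.0]
ft_force: [0.8, -0.4, 0.0]
grip_width: 0.0852
```

Emit:
carry_out(increments=[[[3.1,-1.6,0,0,0,0,8.5],[3.1,-1.6,0,0,0,0,8.5],[3.1,-1.6,0,0,0,0,8.5],[3.1,-1.6,0,0,0,0,8.5],[3.1,-1.6,0,0,0,0,8.5],[3.1,-1.6,0,0,0,0,8.5],[3.1,-1.6,0,0,0,7.0,8.5],[0,0,0,0,0,0,8.5]]])

```text
t: 2.1
tcp_pos: [0.5406, -0.0679, 0.2307]
ee_rot: [0.989, 0.151, -0.0, -0.0]
ft_force: [0.7, 0.5, -0.2]
grip_width: 0.0852
```

```bash
python3 -c "
from h import *
go(.5617,-.0447,.12,.30)"
```

```text
t 2.1 tcp [ 0.5406 -0.0679  0.2307] F [ 0.7  0.5 -0.2] w 0.0852 q [-0.34  0.36  1.44  0.    1.35  0.93]
shift cm [ 2.71 -1.58 11.07] turn deg [-0.04  0.04  0.14] tool x yaw 0.3025
```

Emit:
carry_out(increments=[[[1.4,-0.8,3,0,0,0,8.5],[1.3,-0.8,3,0,0,0,8.5],[0,0,3,0,0,0,8.5],[0,0,3,0,0,0,8.5],[0,0,0,0,0,0,8.5],[0,0,0,0,0,0,8.5]]])

```text
t: 2.85
tcp_pos: [0.5615, -0.0468, 0.1126]
ee_rot: [0.989, 0.15, 0.001, 0.0]
ft_force: [1.0, 0.1, 0.5]
grip_width: 0.0856
```

Run:
```python
from h import *
o=grab("1")
go(.5617,-.0447,.0435,.30)
a=cv2.resize(o["top"]["image"][190:290,290:390,::-1],None,fx=4,fy=4)
b=cv2.resize(o["scene"]["image"][190:290,260:360,::-1],None,fx=4,fy=4)
cv2.imwrite("pics/c1.png",np.hstack([a,b]))
```

```text
t 2.95 tcp [ 0.5617 -0.0467  0.1128] F [ 0.1 -0.6 -0.8] w 0.085 q [-0.29  0.51  1.53 -0.    1.09  0.98]
shift cm [ 0.05 -0.2   6.93] turn deg [ 0.08 -0.11  0.04] tool x yaw 0.3007
```

View pics/c1.png

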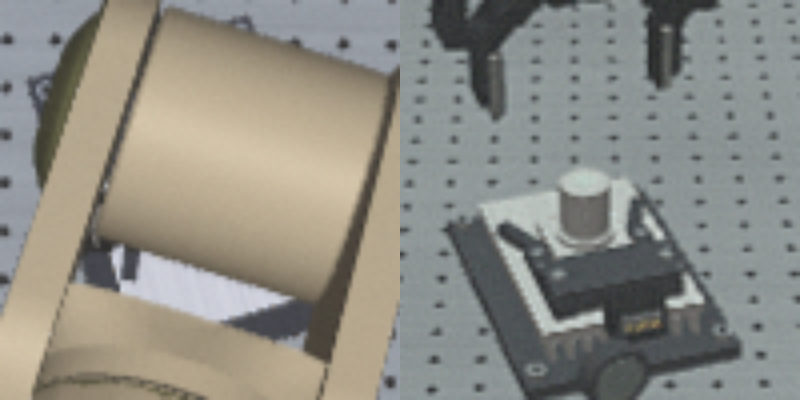

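Emit:
carry_out(increments=[[[0,-0.2,2,0,0,0,8.5],[0,0,2,0,0,0,8.5],[0,0,1.5,0,0,0,8.5],[0,0,0.9,0,0,0,8.5],[0,0,0.5,0,0,0,8.5],[0,0,0,0,0,0,6.0],[0,0,0,0,0,0,4.5]]], force=30)

```text
t: 3.82
tcp_pos: [0.5608, -0.0444, 0.0428]
ee_rot: [0.989, 0.15, 0.0, 0.0]
ft_force: [-0.4, 0.6, 0.2]
grip_width: 0.051
```

Emit:
carry_out(increments=[[[0,0,0,0,0,0,3.2],[0,0,0,0,0,0,2.0],[0,0,0,0,0,0,1.0],[0,0,0,0,0,0,1.0],[0,0,0,0,0,0,1.0]]], force=30)

```text
t: 4.45
tcp_pos: [0.5607, -0.0444, 0.0427]
ee_rot: [0.989, 0.15, 0.0, 0.0]
ft_force: [-1.6, 0.2, 6.5]
grip_width: 0.0273
```

Run:
```python
from h import *
o=grab("2")
go(.5617,-.0447,.0435,.30)
b=cv2.resize(o["scene"]["image"][210:290,260:360,::-1],None,fx=6,fy=6)
cv2.imwrite("pics/c2.png",b)
```

```text
t 4.55 tcp [ 0.5607 -0.0444  0.0427] F [-1.4 -0.   6. ] w 0.0267 q [-0.29  0.61  1.59  0.    0.95  0.98]
shift cm [ 0.08  0.06 -0.08] turn deg [ 0.02 -0.03  0.04] tool x yaw 0.3006
```

View pics/c2.png

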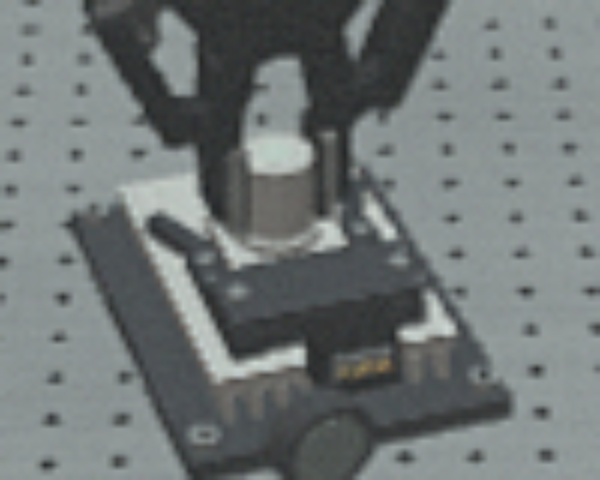

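Emit:
carry_out(increments=[[[-0.3,0,-0.05,0,0,0,1.0],[-0.6,0,0,0,0,0,1.0],[-0.7,0,0,0,0,0,1.0],[-0.7,0,0,0,0,0,1.0],[-0.7,0,0,0,0,0,1.0],[-0.5,0,0,0,0,0,1.0],[0,0,0,0,0,0,1.0]]], force=40)

```text
t: 5.42
tcp_pos: [0.5263, -0.0549, 0.0428]
ee_rot: [0.989, 0.15, -0.001, -0.0]
ft_force: [-2.6, -1.2, 3.7]
grip_width: 0.027
```

Run:
```python
from h import *
o=grab("3")
go(.451,.3545,.15,.035)
b=cv2.resize(o["scene"]["image"][210:290,260:360,::-1],None,fx=6,fy=6)
cv2.imwrite("pics/c3.png",b)
```

```text
t 5.53 tcp [ 0.5266 -0.0548  0.0428] F [-4.  -1.5  4.4] w 0.0271 q [-0.32  0.55  1.69 -0.    0.9   0.95]
shift cm [  4.89 -41.34 -10.71] turn deg [-1.000e-02  8.000e-02  1.522e+01] tool x yaw 0.3007
```

View pics/c3.png

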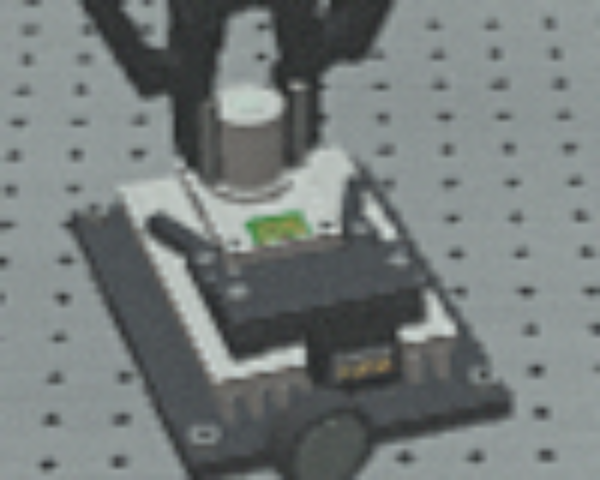

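Emit:
carry_out(increments=[[[0,0,-0.7,0,0,0,1.0],[0,0,-1.5,0,0,0,1.0],[0,0,-2.5,0,0,0,1.0],[0,0,-3,0,0,0,1.0],[0.2,-2,-3,0,0,0,1.0],[0.4,-3.3,0,0,0,0,1.0],[0.4,-3.3,0,0,0,0,1.0],[0.4,-3.3,0,0,0,0,1.0]]])

```text
t: 6.52
tcp_pos: [0.5051, 0.0642, 0.1508]
ee_rot: [0.989, 0.15, 0.001, 0.0]
ft_force: [-0.1, -0.4, -1.8]
grip_width: 0.0268
```

Emit:
carry_out(increments=[[[0.4,-3.4,0,0,0,0,1.0],[0.4,-3.4,0,0,0,0,1.0],[0.4,-3.4,0,0,0,0,1.0],[0.4,-3.4,0,0,0,0,1.0],[0.4,-3.4,0,0,0,0,1.0],[0.4,-3.4,0,0,0,0,1.0],[0.4,-3.4,0,0,0,0,1.0],[0.4,-3.4,0,0,0,0,1.0]]])

```text
t: 7.52
tcp_pos: [0.455, 0.3337, 0.1508]
ee_rot: [0.989, 0.15, 0.0, -0.0]
ft_force: [-0.1, -1.6, -1.8]
grip_width: 0.0269
```

Run:
```python
from h import *
go(.451,.3545,.15,.035)
```

```text
t 7.53 tcp [0.455  0.3337 0.1508] F [-0.1 -1.6 -1.8] w 0.0269 q [0.43 0.47 1.49 0.   1.18 1.7 ]
shift cm [ 0.24 -2.11  0.08] turn deg [-0.02 -0.05 15.23] tool x yaw 0.3008
```

Emit:
carry_out(increments=[[[0.1,-1.1,2.0,0,0,0,1.0],[0.1,-1.0,3.0,0,0,7.6,1.0],[0,0,3,0,0,7.6,1.0],[0,0,2.5,0,0,0,1.0],[0,0,0.9,0,0,0,1.0],[0,0,0,0,0,0,1.0],[0,0,0,0,0,0,1.0]]])

```text
t: 8.4
tcp_pos: [0.4516, 0.3534, 0.0371]
ee_rot: [1.0, 0.018, 0.001, -0.0]
ft_force: [-0.2, -0.7, -0.5]
grip_width: 0.0271
```

Run:
```python
from h import *
o=grab("4")
go(.451,.3545,.0170,.035)
b=cv2.resize(o["scene"]["image"][180:260,400:510,::-1],None,fx=4,fy=4)
a=cv2.resize(o["top"]["image"][240:330,100:225,::-1],None,fx=3,fy=3)
W=np.zeros((320,820,3),np.uint8);W[:320,:440]=b;W[:270,440:815]=a;cv2.imwrite("pics/c4.png",W[:,:800])
```

```text
t 8.5 tcp [0.4514 0.3533 0.0368] F [ 0.9 -0.4 -0.7] w 0.0269 q [0.46 0.63 1.56 0.   0.95 2.  ]
shift cm [-0.04 -0.12  1.98] turn deg [-0.04 -0.09  0.02] tool x yaw 0.0354
```

View pics/c4.png

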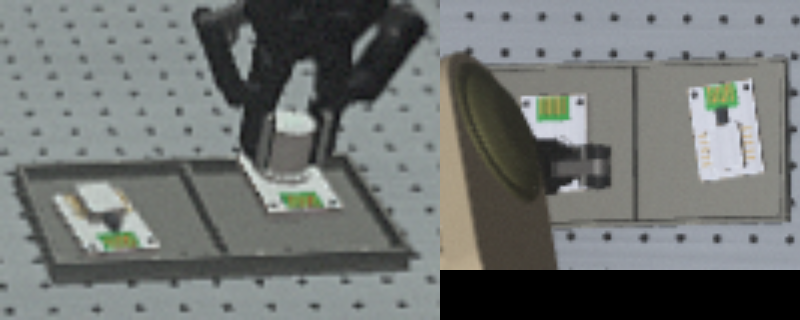

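The carrier hangs level over the free place. I'll lower it onto the floor and check for contact before releasing.

Emit:
carry_out(increments=[[[0,-0.1,1.0,0,0,0,1.0],[0,0,0.6,0,0,0,1.0],[0,0,0.25,0,0,0,1.0],[0,0,0.1,0,0,0,1.0],[0,0,0,0,0,0,1.0]]])

```text
t: 9.12
tcp_pos: [0.4506, 0.3539, 0.0168]
ee_rot: [1.0, 0.018, -0.0, 0.0]
ft_force: [-4.6, -2.5, 6.2]
grip_width: 0.0271
```

Emit:
carry_out(increments=[[[0,0,0,0,0,0,3.0],[0,0,0,0,0,0,3.8],[0,0,0,0,0,0,4.5],[0,0,-1.0,0,0,0,5.0],[0,0,-2.5,0,0,0,5.0],[0,0,-4,0,0,0,8.5],[0,0,-5,0,0,0,8.5],[0,0,-5,0,0,0,8.5]]])

```text
t: 10.12
tcp_pos: [0.4507, 0.3539, 0.1937]
ee_rot: [1.0, 0.018, 0.0, -0.0]
ft_force: [1.4, 0.1, -0.1]
grip_width: 0.085
```

Run:
```python
from h import *
go(.4323,-.3532,.18,.482)
```

```text
t 10.12 tcp [0.4507 0.3539 0.1937] F [ 1.4  0.1 -0.1] w 0.085 q [0.46 0.45 1.4  0.   1.29 2.  ]
shift cm [-4.34 70.6   1.34] turn deg [-1.000e-02 -4.000e-02 -2.559e+01] tool x yaw 0.0354
```

Emit:
carry_out(increments=[[[-0.2,3.5,0,0,0,0,8.5],[-0.2,4.2,0,0,0,0,8.5],[-0.2,4.2,0,0,0,0,8.5],[-0.2,4.2,0,0,0,0,8.5],[-0.2,4.2,0,0,0,0,8.5],[-0.2,4.2,0,0,0,0,8.5],[-0.3,4.2,0,0,0,0,8.5],[-0.3,4.2,0,0,0,0,8.5]]])

```text
t: 11.12
tcp_pos: [0.4444, 0.0233, 0.1921]
ee_rot: [1.0, 0.018, 0.001, 0.0]
ft_force: [1.1, 0.1, 0.1]
grip_width: 0.0851
```

Run:
```python
from h import *
o=grab("5")
go(.4323,-.3532,.18,.482)
d=o["top"];im=d["image"][:,:,::-1]
a=cv2.resize(im[280:325,460:510],None,fx=8,fy=8,interpolation=cv2.INTER_CUBIC)
b=cv2.resize(im[250:325,100:225],None,fx=3,fy=3)
W=np.zeros((360,800,3),np.uint8);W[:,:400]=a;W[:225,410:785]=b
cv2.imwrite("pics/c5.png",W)
```

```text
t 11.22 tcp [0.4446 0.0218 0.192 ] F [ 0.5 -0.   0.2] w 0.0849 q [-0.21  0.17  1.78 -0.    1.18  1.32]
shift cm [-2.41 37.44  1.23] turn deg [  0.06  -0.05 -25.81] tool x yaw 0.0315
```

View pics/c5.png

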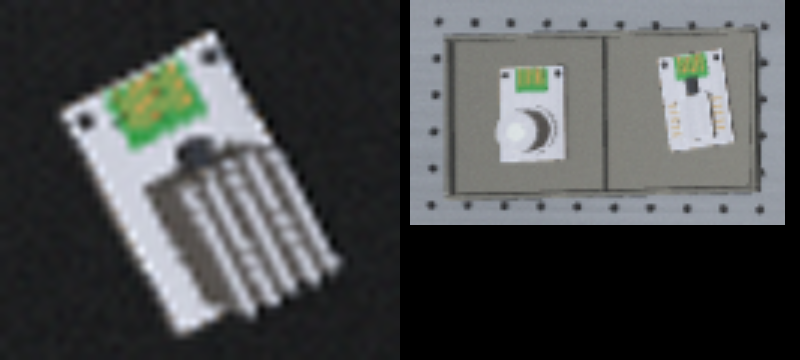

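Run:
```python
from h import *
d=load("top","5")
c=lambda p:(np.array(p,float)+.5)/8-.5+[460,280]
F=onplane(d,c([(63,112),(213,32),(180,335)]),.011)[:,:2]; print(F.round(4).tolist())
yaw=np.arctan2(*(F[0]-F[2])[::-1]); e=F[1]-F[0]; yaw2=np.arctan2(e[0],-e[1]);print(yaw,yaw2,np.linalg.norm(e),np.linalg.norm(F[0]-F[2]))
y=(yaw+yaw2)/2;u=np.array([np.cos(y),np.sin(y)]);print("grip",(F[0]+F[1])/2-.043*u)
B=onplane(d,c([(187,193),(268,145),(340,262),(250,315)]),.045)[:,:2];print("block",B.mean(0),[np.linalg.norm(B[i]-B[(i+1)%4]).round(4) for i in range(4)])
```

```text
[[0.4596, -0.3142], [0.4804, -0.3528], [0.4034, -0.3438]]
0.48461075262191267 0.49563553232794294 0.04382040651890028 0.0634415879897471
grip [ 0.43205892 -0.35376312]
block [ 0.43266126 -0.35354364] [np.float64(0.0235), np.float64(0.0335), np.float64(0.026), np.float64(0.0335)]
```

Emit:
carry_out(increments=[[[-0.2,4.1,0,0,0,0,8.5],[-0.2,4.1,0,0,0,0,8.5],[-0.2,4.1,0,0,0,0,8.5],[-0.2,4.1,0,0,0,0,8.5],[-0.3,4.1,0,0,0,0,8.5],[-0.3,4.1,0,0,0,0,8.5],[-0.3,4.1,0,0,0,0,8.5],[-0.3,4.1,0,0,0,0,8.5]]])

```text
t: 12.22
tcp_pos: [0.4364, -0.3046, 0.1919]
ee_rot: [1.0, 0.018, 0.0, 0.0]
ft_force: [-0.8, 0.3, -0.1]
grip_width: 0.0851
```

Emit:
carry_out(increments=[[[-0.4,4.6,0,0,0,0,8.5],[0,0,0,0,0,-8.7,8.5],[0,0,1,0,0,-8.7,8.5],[0,0,2,0,0,-8.7,8.5],[0,0,2,0,0,0,8.5],[0,0,2,0,0,0,8.5],[0,0,2,0,0,0,8.5],[0,0,0,0,0,0,8.5]]])

```text
t: 13.22
tcp_pos: [0.4338, -0.3491, 0.1007]
ee_rot: [0.97, 0.243, -0.0, -0.001]
ft_force: [0.0, -0.2, 0.3]
grip_width: 0.0853
```

Run:
```python
from h import *
go(.4323,-.3536,.0135,.487)
```

```text
t 13.22 tcp [ 0.4338 -0.3491  0.1007] F [ 0.  -0.2  0.3] w 0.0853 q [-0.89  0.52  1.56  0.    1.07  0.19]
shift cm [-0.35  0.35  8.72] turn deg [-0.13  0.02  0.25] tool x yaw 0.4913
```

Emit:
carry_out(increments=[[[-0.35,0.35,1.5,0,0,0.2,8.5],[0,0,2.5,0,0,0,8.5],[0,0,2.5,0,0,0,8.5],[0,0,1.5,0,0,0,8.5],[0,0,0.6,0,0,0,8.5],[0,0,0,0,0,0,6.0],[0,0,0,0,0,0,4.5],[0,0,0,0,0,0,3.2]]], force=40)

```text
t: 14.22
tcp_pos: [0.4326, -0.355, 0.0159]
ee_rot: [0.97, 0.241, 0.0, 0.001]
ft_force: [-0.5, 0.3, -0.2]
grip_width: 0.0328
```

Emit:
carry_out(increments=[[[0,0,0,0,0,0,2.4],[0,0,0,0,0,0,1.5],[0,0,0,0,0,0,1.0],[0,0,0,0,0,0,1.0]]], force=40)

```text
t: 14.72
tcp_pos: [0.4325, -0.355, 0.0159]
ee_rot: [0.97, 0.241, 0.0, 0.0]
ft_force: [-0.1, 0.7, 5.1]
grip_width: 0.0257
```

Run:
```python
from h import *
o=grab("6")
go(.4323,-.3536,.0135,.487)
b=cv2.resize(o["scene"]["image"][190:270,130:230,::-1],None,fx=6,fy=6)
cv2.imwrite("pics/c6.png",b)
```

```text
t 14.82 tcp [ 0.4325 -0.355   0.0159] F [-0.5  1.1  5.9] w 0.0253 q [-0.9   0.64  1.61 -0.    0.89  0.19]
shift cm [ 0.04 -0.14  0.24] turn deg [ 0.05 -0.01  0.02] tool x yaw 0.4874
```

View pics/c6.png

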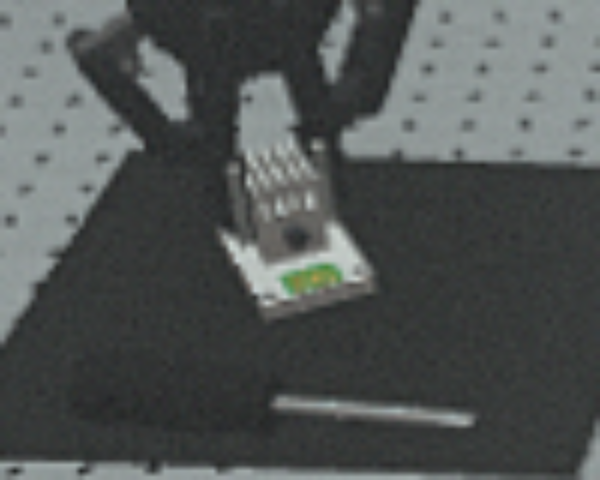

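Emit:
carry_out(increments=[[[0,0,-0.7,0,0,0,1.0],[0,0,-1.5,0,0,0,1.0],[0,0,-2.5,0,0,0,1.0],[0,0,-3,0,0,0,1.0],[0,0,-3,0,0,0,1.0],[0,0,0,0,0,0,1.0]]], force=50)

```text
t: 15.58
tcp_pos: [0.4331, -0.3556, 0.125]
ee_rot: [0.97, 0.241, 0.001, 0.002]
ft_force: [0.3, -1.1, -0.6]
grip_width: 0.0252
```

Run:
```python
from h import *
go(.5104,-.0602,.1229,.30)
```

```text
t 15.57 tcp [ 0.4331 -0.3556  0.125 ] F [ 0.3 -1.1 -0.6] w 0.0252 q [-0.9   0.49  1.53  0.    1.11  0.19]
shift cm [ 20.67 -22.47   0.12] turn deg [ 0.27 -0.08 10.74] tool x yaw 0.4875
```

Emit:
carry_out(increments=[[[1.5,-1.6,0,0,0,0,1.0],[2.5,-2.7,0,0,0,0,1.0],[2.5,-2.7,0,0,0,0,1.0],[2.5,-2.7,0,0,0,0,1.0],[2.5,-2.7,0,0,0,0,1.0],[2.5,-2.7,0,0,0,0,1.0],[2.5,-2.7,0,0,0,0,1.0],[2.5,-2.7,0,0,0,0,1.0]]])

```text
t: 16.58
tcp_pos: [0.5035, -0.0821, 0.1213]
ee_rot: [0.97, 0.242, -0.001, -0.001]
ft_force: [-0.1, -0.9, -0.6]
grip_width: 0.0253
```

Emit:
carry_out(increments=[[[1.7,-2.0,0,0,0,0,1.0],[0,0,0,0,0,5.4,1.0],[0,0,0,0,0,5.4,1.0],[0,0,0,0,0,0,1.0],[0,0,0,0,0,0,1.0]]])

```text
t: 17.2
tcp_pos: [0.5094, -0.0584, 0.1218]
ee_rot: [0.989, 0.15, -0.0, -0.0]
ft_force: [0.1, -0.1, 0.7]
grip_width: 0.0252
```

Run:
```python
from h import *
o=grab("7")
go(.5104,-.0602,.0429,.30)
b=cv2.resize(o["scene"]["image"][190:290,260:360,::-1],None,fx=4,fy=4)
a=cv2.resize(o["top"]["image"][190:290,290:390,::-1],None,fx=4,fy=4)
cv2.imwrite("pics/c7.png",np.hstack([b,a]))
```

```text
t 17.3 tcp [ 0.5096 -0.0588  0.122 ] F [ 0.2 -0.1 -1. ] w 0.0252 q [-0.34  0.4   1.68  0.    1.06  0.93]
shift cm [0.03 0.16 7.91] turn deg [-0.02  0.03  0.  ] tool x yaw 0.3001
```

View pics/c7.png

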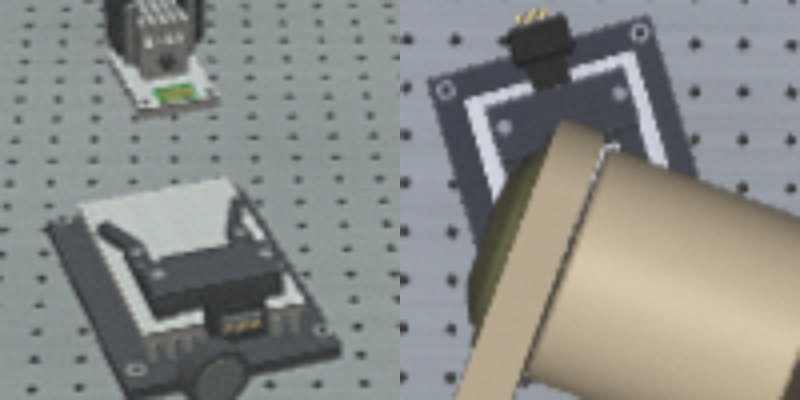

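Emit:
carry_out(increments=[[[0,0.15,1.5,0,0,0,1.0],[0,0,2.5,0,0,0,1.0],[0,0,2,0,0,0,1.0],[0,0,1.2,0,0,0,1.0],[0,0,0.4,0,0,0,1.0],[0,0,0,0,0,0,1.0]]])

```text
t: 18.05
tcp_pos: [0.5105, -0.0605, 0.0464]
ee_rot: [0.989, 0.149, 0.0, 0.0]
ft_force: [1.1, -0.1, -1.1]
grip_width: 0.0253
```

Run:
```python
from h import *
o=grab("8")
go(.5104,-.0602,.0429,.30)
d=o["scene"]
im=d["image"][:,:,::-1]
X0,Y0,s=260,200,7
b=cv2.resize(im[Y0:Y0+80,X0:X0+100],None,fx=s,fy=s,interpolation=cv2.INTER_CUBIC)
cv2.imwrite("pics/c8.png",b)
```

```text
t 18.15 tcp [ 0.5107 -0.0605  0.0468] F [-0.5 -0.2 -1.1] w 0.0252 q [-0.35  0.52  1.74  0.    0.89  0.93]
shift cm [-0.01 -0.04  0.39] turn deg [ 0.04 -0.05 -0.06] tool x yaw 0.2989
```

View pics/c8.png

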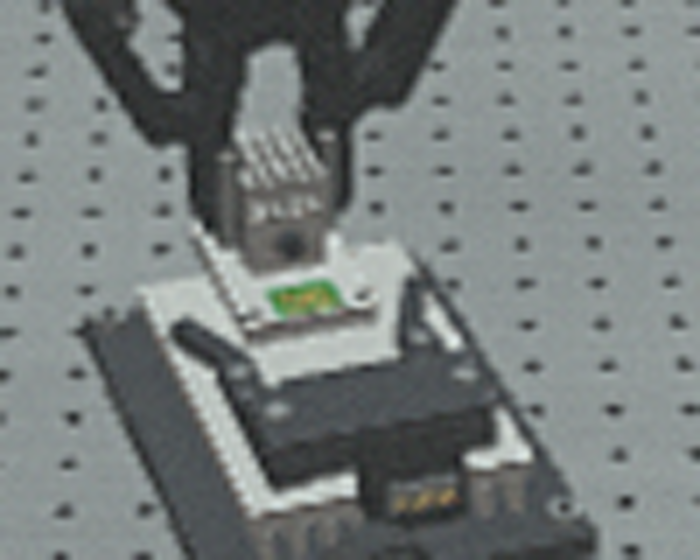

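Emit:
carry_out(increments=[[[0,0,0.2,0,0,0,1.0],[0,0,0.1,0,0,0,1.0],[0,0,0.05,0,0,0,1.0],[0,0,0,0,0,0,1.0]]])

```text
t: 18.65
tcp_pos: [0.5103, -0.0604, 0.0429]
ee_rot: [0.989, 0.149, 0.0, 0.0]
ft_force: [-1.4, 0.7, 1.0]
grip_width: 0.0255
```

Emit:
carry_out(increments=[[[0.3,0,0,0,0,0,1.0],[0.4,0,0,0,0,0,1.0],[0.4,0,0,0,0,0,1.0],[0.4,0,0,0,0,0,1.0],[0,0,0,0,0,0,1.0]]])

```text
t: 19.27
tcp_pos: [0.5253, -0.0559, 0.0429]
ee_rot: [0.989, 0.149, 0.001, 0.0]
ft_force: [-0.0, 1.2, 3.2]
grip_width: 0.0251
```

Emit:
carry_out(increments=[[[0.3,0,0,0,0,0,1.0],[0.4,0,0,0,0,0,1.0],[0.4,0,0,0,0,0,1.0],[0.4,0,0,0,0,0,1.0],[0,0,0,0,0,0,1.0]]])

```text
t: 19.9
tcp_pos: [0.5393, -0.0516, 0.0429]
ee_rot: [0.989, 0.149, 0.0, 0.0]
ft_force: [-0.0, -0.1, 3.4]
grip_width: 0.0253
```

Run:
```python
from h import *
o=grab("9")
go(.568,-.0435,.0429,.30)
d=o["scene"]
im=d["image"][:,:,::-1]
X0,Y0,s=260,200,7
b=cv2.resize(im[Y0:Y0+80,X0:X0+100],None,fx=s,fy=s,interpolation=cv2.INTER_CUBIC)
cv2.imwrite("pics/c9.png",b)
```

```text
t 20.0 tcp [ 0.5393 -0.0516  0.0429] F [1.  0.8 3.3] w 0.0251 q [-0.31  0.57  1.65  0.    0.92  0.96]
shift cm [2.98 0.07 0.01] turn deg [ 0.02 -0.06 -0.07] tool x yaw 0.2988
```

View pics/c9.png

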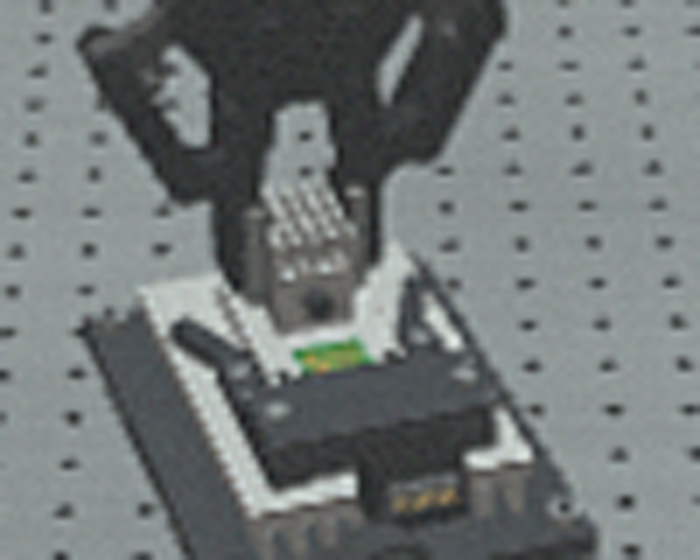

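Emit:
carry_out(increments=[[[0.3,0,0,0,0,0,1.0],[0.3,0,0,0,0,0,1.0],[0.3,0,0,0,0,0,1.0],[0.3,0,0,0,0,0,1.0],[0.3,0,0,0,0,0,1.0],[0,0,0,0,0,0,1.0]]])

```text
t: 20.75
tcp_pos: [0.5532, -0.0473, 0.0429]
ee_rot: [0.989, 0.149, -0.0, 0.0]
ft_force: [-2.7, -1.1, 4.3]
grip_width: 0.0251
```

Emit:
carry_out(increments=[[[0.2,0,0,0,0,0,1.0],[0.2,0,0,0,0,0,1.0],[0.2,0,0,0,0,0,1.0],[0.1,0,0,0,0,0,1.0],[0,0,0,0,0,0,1.0]]])

```text
t: 21.38
tcp_pos: [0.5596, -0.0453, 0.0429]
ee_rot: [0.989, 0.149, -0.0, 0.0]
ft_force: [-3.7, -0.9, 5.5]
grip_width: 0.0251
```

Emit:
carry_out(increments=[[[0.1,0,0,0,0,0,1.0],[0.1,0,0,0,0,0,1.0],[0.1,0,0,0,0,0,1.0],[0,0,0,0,0,0,1.0]]])

```text
t: 21.88
tcp_pos: [0.5625, -0.0444, 0.0429]
ee_rot: [0.989, 0.149, -0.001, 0.0]
ft_force: [-4.2, -0.6, 6.8]
grip_width: 0.0253
```

Emit:
carry_out(increments=[[[0.1,0,0,0,0,0,1.0],[0,0,0,0,0,0,1.0]]])

```text
t: 22.12
tcp_pos: [0.5634, -0.0441, 0.0429]
ee_rot: [0.989, 0.149, -0.001, 0.0]
ft_force: [-4.1, -2.2, 5.9]
grip_width: 0.0252
```

Emit:
carry_out(increments=[[[0.1,0,0,0,0,0,1.0],[0,0,0,0,0,0,1.0]]])

```text
t: 22.38
tcp_pos: [0.5638, -0.044, 0.0429]
ee_rot: [0.989, 0.149, -0.001, -0.0]
ft_force: [-8.4, -3.0, 8.2]
grip_width: 0.0251
```

Emit:
carry_out(increments=[[[0.1,0,0,0,0,0,1.0],[0,0,0,0,0,0,1.0]]])

```text
t: 22.62
tcp_pos: [0.5645, -0.0438, 0.043]
ee_rot: [0.989, 0.149, -0.002, -0.0]
ft_force: [-9.8, -2.3, 10.2]
grip_width: 0.0254
```

Emit:
carry_out(increments=[[[0.1,0,0,0,0,0,1.0],[0,0,0,0,0,0,1.0]]], force=70)

```text
t: 22.88
tcp_pos: [0.5652, -0.0436, 0.043]
ee_rot: [0.989, 0.149, -0.002, -0.0]
ft_force: [-12.5, -3.4, 11.9]
grip_width: 0.0251
```

Emit:
carry_out(increments=[[[0.1,0,0,0,0,0,1.0],[0,0,0,0,0,0,1.0]]])

```text
t: 23.12
tcp_pos: [0.5659, -0.0433, 0.043]
ee_rot: [0.989, 0.149, -0.002, -0.0]
ft_force: [-13.8, -3.9, 13.1]
grip_width: 0.0249
```

Emit:
carry_out(increments=[[[0.1,0,0,0,0,0,1.0],[0,0,0,0,0,0,1.0]]])

```text
t: 23.38
tcp_pos: [0.5667, -0.0431, 0.0431]
ee_rot: [0.989, 0.149, -0.003, -0.0]
ft_force: [-14.8, -4.7, 13.5]
grip_width: 0.0254
```

Run:
```python
from h import *
o=grab("10")
go(.568,-.0435,.0429,.30); print(robot.get_state()["moment"])
d=o["scene"]
im=d["image"][:,:,::-1]
X0,Y0,s=260,200,7
b=cv2.resize(im[Y0:Y0+80,X0:X0+100],None,fx=s,fy=s,interpolation=cv2.INTER_CUBIC)
cv2.imwrite("pics/c10.png",b)
```

```text
t 23.48 tcp [ 0.5667 -0.0431  0.0431] F [-14.2  -5.3  13.7] w 0.0248 q [-0.28  0.62  1.56 -0.    0.96  0.99]
shift cm [0.12 0.08 0.02] turn deg [-0.05  0.29 -0.04] tool x yaw 0.2993
[-0.70504004  2.14822517  0.01812317]
```

View pics/c10.png

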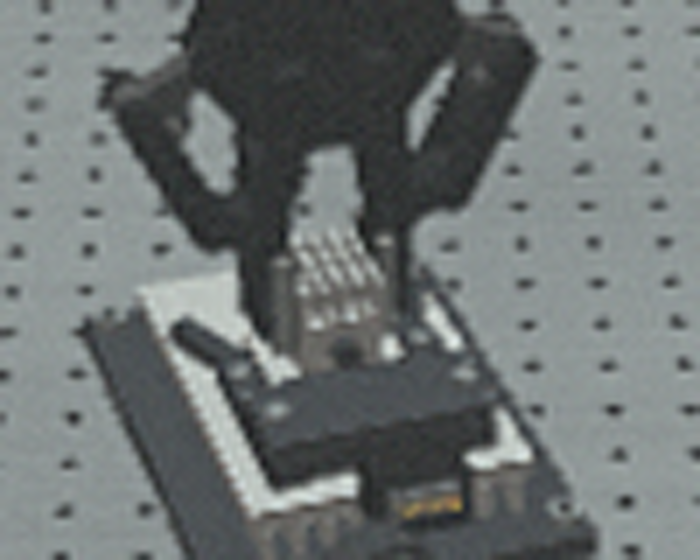

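Emit:
carry_out(increments=[[[0.1,0,0,0,0,0,1.0],[0,0,0,0,0,0,1.0]]])

```text
t: 23.72
tcp_pos: [0.5674, -0.0429, 0.0431]
ee_rot: [0.989, 0.149, -0.003, -0.0]
ft_force: [-16.2, -5.2, 14.3]
grip_width: 0.0251
```

Emit:
carry_out(increments=[[[0.1,0,0,0,0,0,1.0],[0,0,0,0,0,0,1.0]]])

```text
t: 23.98
tcp_pos: [0.5677, -0.0428, 0.0432]
ee_rot: [0.989, 0.149, -0.004, -0.0]
ft_force: [-20.9, -7.9, 18.0]
grip_width: 0.0252
```

Emit:
carry_out(increments=[[[0.1,0,0,0,0,0,1.0],[0,0,0,0,0,0,1.0],[0,0,0,0,0,0,1.0]]])

```text
t: 24.35
tcp_pos: [0.5677, -0.0428, 0.0432]
ee_rot: [0.989, 0.149, -0.005, -0.0]
ft_force: [-26.9, -8.2, 22.6]
grip_width: 0.0253
```

Run:
```python
from h import *
o=grab("11")
go(.568,-.0435,.0429,.30)
d=o["scene"]
s=6
W=[]
for t in ("9","11"):
    im=load("scene",t)["image"][:,:,::-1]
    W.append(cv2.resize(im[225:290,280:346],None,fx=s,fy=s,interpolation=cv2.INTER_CUBIC))
cv2.imwrite("pics/c11.png",np.hstack(W))
# plug motion between frames, top & scene
for n,(a,b,c,e) in {"scene":(262,284,308,335),"top":(188,206,310,338)}.items():
    g=[cv2.cvtColor(load(n,t)["image"],cv2.COLOR_RGB2GRAY)[a:b,c:e].astype(np.float32) for t in ("9","11")]
    print(n,cv2.phaseCorrelate(g[0],g[1],cv2.createHanningWindow(g[0].shape[::-1],cv2.CV_32F)))
u=np.array([.9553,.2955,0]);h=np.array([.6096,-.0306,.045])
for n in("scene","top"):
    dd=load(n,"11"); q=h+.04*u; print(n,"4mm motion in px",proj(dd,q+.004*u)-proj(dd,q))
im=load("top","11")["image"][:,:,::-1]; cv2.imwrite("pics/t11.png",cv2.resize(im[180:300,280:400],None,fx=5,fy=5))
```

```text
t 24.45 tcp [ 0.5678 -0.0428  0.0432] F [-26.6  -8.9  22.7] w 0.0254 q [-0.28  0.62  1.56 -0.    0.97  0.99]
shift cm [0.   0.08 0.03] turn deg [-0.09  0.57 -0.02] tool x yaw 0.2997
scene ((0.46098796345229154, 0.7600941368750895), 0.8303381940464915)
top ((0.7609838438283223, -0.7534457495128546), -0.04166503659001103)
scene 4mm motion in px [[0.62317365 1.09976572]]
top 4mm motion in px [[-0.56812884 -1.90393432]]
```

View pics/c11.png

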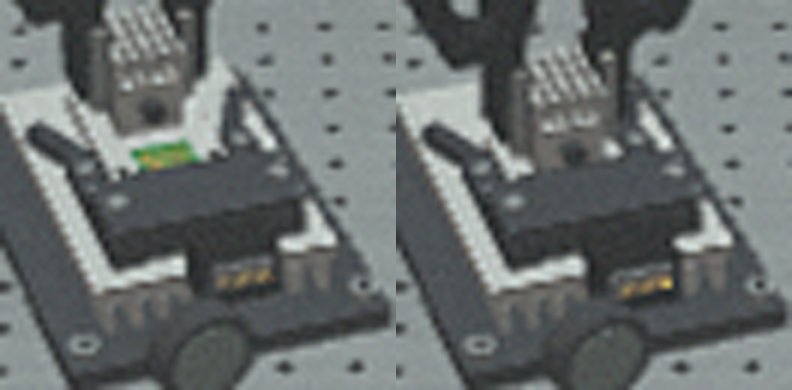

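View pics/t11.png

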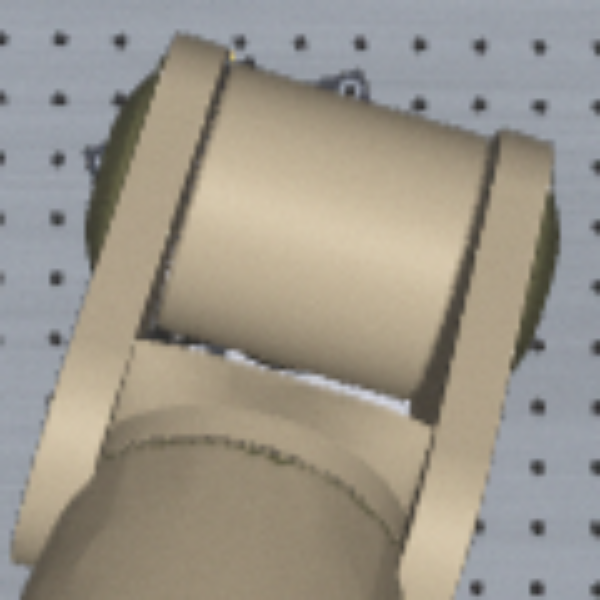

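Run:
```python
from h import *
go(.568,-.0435,.0429,.30)
print(robot.job_done())
go(.568,-.0435,.0429,.30)
```

```text
t 24.45 tcp [ 0.5678 -0.0428  0.0432] F [-26.6  -8.9  22.7] w 0.0254 q [-0.28  0.62  1.56 -0.    0.97  0.99]
shift cm [0.   0.08 0.03] turn deg [-0.09  0.57 -0.02] tool x yaw 0.2997
the job is handed in; nothing more can be done
None
the job is handed in; nothing more can be done
```

I swapped the device and handed the job in at 24.5 s. The can carrier lies flat in the free place of the tray, seen in the camera image after release. The finned carrier is gripped and pressed home in the fixture.

**Insertion:** I pushed the last stretch in 1 mm steps. The contacts began to resist about 4 mm before the end. The last 1 mm step raised the push from about 22 N to 28 N with no further travel, which fits the rigid stops.

**Last checks:**
- **Hold:** It was steady, with the fingers on the 25.4 mm wide block. The push stayed at 28 N, and the tool was also pressing down with about 23 N.
- **Tilt:** The tool had pitched about 0.6° under the load. The lip hides the carrier's nose, so I could not see whether it also tilted.
- **Contact plug:** In the scene view it moved outward by about two thirds of the expected 4 mm. That match is diluted by the still background. The top view was blocked by the arm and gave no usable check, so being home rests mainly on the force and position readings.

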